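# Move the lift-off grille door to the bare suction box

## Task

The suction box that wears the grille door is going out for cleaning: draw the door's sprung hinge pin by squeezing its thumb piece against the fixed tab, lift the door up out of its cradle, and drop it into the cradle of the other suction box, whose fan is bare, the same way round. Feel for the cradle rather than forcing the door: it must end hanging fully down in both saddles with the pin sprung home in its hole, and nothing else on the bench is to be disturbed.

Things in the scene. Friction and masses are not known exactly. Their poses are not given: they have to be found in the camera images.
- door: grille door of bare aluminium, 0.25 kg with its pin. Origin: middle of its hinge barrel's axis. Barrel 14 mm round, 170 mm long along y (ends at y = +-85 mm), the pin at the +y end. z is up, x points away from the box it hangs on. A gripper from above, closing along y at y = 0, squeezes thumb piece and tab together; keep squeezing to carry the door with its pin drawn
- grille (a point): middle of the grille's lower edge, 105 mm below the barrel's axis. The grille hangs below the barrel: 110 mm wide in y, centred on y = 0, 5 mm thick in x. The door must never press on a suction box with more than 25 N, nor be lifted with the pin still in its hole
- tab (a point): middle of the outer (-y) face of the door's fixed tab, at y = -18 mm of the door, 30 mm above the barrel's axis. The tab is a plate standing on the barrel, 22 mm wide in x, 6 mm thick in y, reaching 44 mm above the axis; the thumb piece facing it is alike. Barrel's top: 7 mm above the axis
- thumb (a point): middle of the outer (+y) face of the pin's thumb piece, 30 mm above the barrel's axis, at y = +30 mm of the door with the pin out, +18 mm with the pin fully drawn: tab and thumb piece then measure 36 mm over their outer faces (48 mm with the pin out) and are centred on y = 0
- pin (a joint): sprung hinge pin, m: 0 = fully out (its 8 mm round tip stands 10 mm out of the barrel's +y end), 0.012 = fully drawn (tip 2 mm inside the barrel). Its spring pushes it out with 4 N at 0, rising to 10 N at 0.012. A pin that rests on a plate beside its hole stays part drawn
- box_a: fixed grey suction box, 100 (x) x 230 (y) x 140 mm, with the door on it at the start, pin in its hole. Origin: centre of its underside, on the bench (z = 0). The fan opening and the steel cradle are on its +x face, away from the robot. Its cradle's middle is at y = 0 of the box
- seat_a (a point): point of box_a where the middle of the barrel's axis lies when the door is seated: 74 mm out along the box's x, y = 0, 150 mm above the bench. Fingertips that swing forward as they close drag the door down into its saddles: ease up by feel as you squeeze
- saddle_a (a point): middle of the notch floor of box_a's +y saddle. The cradle has two open-topped saddles, 8 mm thick, 75 mm either side of its middle, that carry the barrel: notch floor 143 mm above the bench, 17 mm wide (1.5 mm play either way in x), flaring from 152 mm up to about 30 mm wide at 161 mm
- plate_a (a point): top inner edge of box_a's +y end plate. Outside the saddles stand two flat-topped end plates, 8 mm thick, top 167 mm above the bench, inner faces 86.5 mm either side of the cradle's middle (1.5 mm end play either way for the barrel). The -y plate is solid, the +y plate has a 12 mm square hole on the barrel's axis for the pin
- box_b: the other suction box, fixed, the same size and make, its fan bare: the door goes here, same way round (pin at +y). Origin and axes as box_a. Its cradle has the same shape and height as box_a's, but is clamped in slotted holes and sits up to 9 mm to either side (along y) of the box's middle; that shift is not measured and must be felt or seen
- seat_b (a point): point of box_b 74 mm out along its x, y = 0, 150 mm above the bench: the middle of the seated barrel's axis if the cradle were not shifted. A door lowered more than 1.5 mm off along y lands with one barrel end on top of an end plate, its axis 24 mm above its seat, and loads the hand at that end; slid along, it comes free
- cleaner: bystander: white plastic bottle with an orange cap, 76 mm across, 210 mm tall; origin at its foot
- lacquer: bystander: white plastic bottle with an orange cap, 72 mm across, 190 mm tall; origin at its foot
- dye: bystander: small amber dye bottle, 48 mm across, 100 mm tall; origin at its foot
- spray: bystander: slim white can, 44 mm across, 130 mm tall, between the two suction boxes; origin at its foot
- cup: bystander: white mixing cup, 72 mm across, 65 mm tall; origin at its foot
- block: bystander: dark sanding block, 50 x 40 x 35 mm, between the two suction boxes; origin under its centre
- brush: bystander: brush lying on the bench; origin on the bench under it
There are look-alikes about, which are no part of the job. What is meant by the door is not red, and is the larger of those in its own colour.

How it is judged (in metres and radians):
On the way, in this order (a step that is already met when the one before it is completed fails the run):
1. the hinge pin is drawn clear of its hole while the door still hangs down in its first cradle (value of joint pin above 0.009 m and z of door in the frame of box_a between 0.145 and 0.155 m and x of door in the frame of box_a between 0.064 and 0.084 m and y of door in the frame of box_a between -0.006 and 0.006 m), for 0.1 s.
2. the door is lifted clear of that cradle (height (world z) of door above 0.19 m), for 0.1 s.
At the end, for the whole second after the job is handed in: the door hangs in the cradle of box_b: barrel axis within 5 mm in x and 4 mm in height of its seat and within 14 mm of the box's middle along y, upright within 0.2 rad, at rest, and the pin sprung out to within 2 mm of its full length (in its hole) (x of door in the frame of box_b between 0.069 and 0.079 m and y of door in the frame of box_b between -0.014 and 0.014 m and z of door in the frame of box_b between 0.146 and 0.154 m and value of joint pin below 0.002 m and angle between door's own z axis and vertical below 0.2 rad and linear speed of door below 0.03 m/s and angular speed of door below 0.5 rad/s); the robot touches nothing.
It fails at once if the door is forced against the first suction box (over 25 N) (contact force between door and box_a above 25 N).
It fails at once if the door is forced against the second suction box (over 25 N) (contact force between door and box_b above 25 N).
It fails at once if a bystander is disturbed (moved over 30 mm) (distance of any of cleaner, lacquer, dye, spray, cup, block, brush from where it was at the start of the episode above 0.03 m).
It also fails if it takes over 64 s, if anything falls off the work surface, if the arm or the gripper's body presses on something with over 40 N, if the wrist force passes 120 N, or if a joint passes its speed limit or range.

## Robot

A 6-joint arm with a two-finger parallel gripper is mounted at the origin on the work surface. World frame = base frame: x ahead of the robot, y to its left, z up, the work surface at z = 0. Lengths are in mm, angles in rad, forces in N, time in s.
With the tool pointing down it reaches from about 350 to 975 mm from the base axis. Payload 7.1 kg.
Tool frame: the origin (TCP) lies midway between the tips of the shut fingers; the grasp point (between the pads) lies 19 mm behind it (ctrl.grip_depth is the distance from the TCP to the grasp point, in mm); z points along the fingers, y is the line along which they close (so a half turn about z gives the same grasp; the last joint's range is limited). The gripper opens to 88 mm and grips with 3 to 60 N. Pads are 20 mm wide; open, the fingers measure 115 mm over their backs; the gripper's body (75 mm by 178 mm) begins 61 mm behind the grasp point.
Start: joints at [1.11, 0.423, 1.63, -0, 1.089, -0.019], TCP at [267.197, 564.987, 222.675] pointing down, gripper open.
Joint ranges: [-3, 3], [-0.9, 2.11], [0.09, 2.58], [-1.31, 4.45], [0.11, 2.69], [-2.54, 2.54]. Speed limits (rad/s): [2.39, 2.39, 3.01, 3.14, 3.14, 3.14].

## Interface

Orientations are given as a rotation vector (axis times angle).
In Python, from workcell import ctrl, cams gives the robot as it stands.
- The arm moves only by the tool move_arm, never from a script. Its argument "steps" is a list of rows, each a list of 3 entries, a list of its own where there are three numbers: the shift along the tool's x, y, z in units of 25 mm (1.0 is 25 mm), then the turn about the tool's z in units of 5 degrees (1.0 is 5 degrees), then the closure, from 0 (fully open) to 1 (shut). A call has 1 to 20 rows; each row shifts and turns the commanded pose from where the row before left it, along the tool's axes as they then stand; what a row does not reach is not made up. A row lasts 1/12 s, in which the tool goes at most 41.7 mm and 7.16 degrees, less where a joint would pass 70% of its speed; a pose out of reach is approached as far as the arm can. A call is refused whole if a number of a shift passes 1 or a number of a turn 1, either way. A call with a gripper value outside its range is refused whole. The fingers move at their own pace and stop on an object; the grip force is fixed at half the most. Time passes only in rows, so rows that do not move let the fingers close. It gives the time, the measured TCP pose, the force, the opening and the grip force at its end, in the units of the state.
- ctrl.get_obs(): the state, without advancing time (a new reading comes with each control period).
- cams.get_image(name): name is "scene" or "top" or "wrist"; returns a dict with "image" (420x560x3 uint8, red, green, blue), "camera_matrix" (3x3 intrinsics, pixels), "k1" (the pictures are not rectified: a ray, as slopes to the right and down, at radius r is drawn at 1 + k1 r^2 times it, then the intrinsics apply), "xyz" and "rotation" of the camera in the world; the wrist camera has in their place "mount" (4x4, takes a point from camera to tool coordinates, whose origin is the TCP and whose axes are the flange's). Camera axes: x right, y down, z forward; pixel columns grow to the right and rows downward; lengths in mm; the calibration is good to about 2 mm. A picture is of the moment at which its call begins: read the wrist's pose just before it. There is no depth.
- ctrl.close_job(): hands the job in; it is judged then, once.
Trained networks look in the newest picture that a camera, given by its name, has taken for a name from the list of things; names that differ only in an ending like _2 or _b are one class to them, and where a whole thing is asked for, a point or a joint stands for the part that bears it (a point fixed in the world has none). Each returns a list of dicts, best first, with "p" (0 to 1); they miss things now and then, are a little off and sometimes report something else, mostly with a low value. They report only what shows in the picture. A call takes as long as a camera call. They do not tell look-alikes from the thing itself.
- cams.boxes_of(camera, thing): "rect" ([centre column, centre row, width, height] in pixels, round what is visible of it).
- cams.cut_out(camera, thing): "pixels" (420x560 bool, what is visible of it) and "rect" ([centre column, centre row, width, height] in pixels, round what is visible of it).
The state is a dict: "t": time; "qpos": joint angles; "qvel": joint speeds; "joint_torque": joint torques, N m; "ee_pos": TCP position; "orientation": TCP orientation; "ft_force": force on the tool from outside, world axes, zero at the start; "moment": the same for the moment, N m; "width": finger opening in mm; "grasp_force": force on a finger pad.
Only numpy, scipy, OpenCV 4.12 (cv2) and the standard library are available. Lean on these libraries where they do the work, as an engineer would, in place of code of your own. Each camera call takes 0.05 s, during which the arm holds its last target. There are 200 camera calls.

## Working session

There is one attempt and no reset: what is moved stays moved. The work goes in short steps, Python scripts to look and compute and a tool call to move; the robot and the scene stay as the last step left them, time stands still between calls to the robot, and variables do not carry over. Pictures are saved under pics/ and viewed, at most 10 in all, crops included, and the job is handed in when it is done.

Besides the shell and the picture viewer there is one more tool, called after "Call:" as name(argument=value, ...) on one line, values as JSON. move_arm: Moves the arm, as the interface text tells. Its arguments: {"type":"object","properties":{"steps":{"type":"array"}},"required":["steps"]}

```bash
mkdir -p pics; ls
cat > h.py <<'E'
import numpy as np, cv2
from scipy.spatial.transform import Rotation as R
from workcell import ctrl, cams
def cam(name):
    o=ctrl.get_obs(); d=cams.get_image(name)
    if 'mount' in d:
        T=np.eye(4); T[:3,:3]=R.from_rotvec(o['orientation']).as_matrix(); T[:3,3]=o['ee_pos']
        T=T@np.array(d['mount']); d['xyz']=T[:3,3]; d['rotation']=T[:3,:3]
    return d
def proj(d,P):
    P=np.atleast_2d(P); p=(P-np.array(d['xyz']))@np.array(d['rotation'])
    s=p[:,:2]/p[:,2:]; s=s*(1+d['k1']*(s**2).sum(1,keepdims=True)); K=np.array(d['camera_matrix'])
    return s@K[:2,:2].T+K[:2,2]
def ray(d,uv):
    K=np.array(d['camera_matrix']); s=(np.atleast_2d(uv)-K[:2,2])@np.linalg.inv(K[:2,:2]).T
    u=s.copy()
    for _ in range(20): u=s/(1+d['k1']*(u**2).sum(1,keepdims=True))
    return np.c_[u,np.ones(len(u))]@np.array(d['rotation']).T
def atz(d,uv,z):
    r=ray(d,uv); c=np.array(d['xyz']); return c+r*((z-c[2])/r[:,2:])
def save(d,f): cv2.imwrite('pics/'+f,d['image'][:,:,::-1])
E
python3 - <<'E'
from h import *
o=ctrl.get_obs(); print(o)
for n in ['scene','top']:
    d=cam(n); save(d,n+'0.png'); print(n,d['xyz'],np.array(d['rotation']).round(3).tolist(),d['k1'],d['camera_matrix'])
    for t in ['door','box_a','spray','block','cup','dye','cleaner','lacquer','brush']:
        print(t,[(np.round(b['rect']).tolist(),round(b['p'],2)) for b in cams.boxes_of(n,t)][:4])
E
```

```text
pics
{'t': 0.0, 'qpos': array([ 1.10998778e+00,  4.23819956e-01,  1.63069096e+00, -1.63823755e-05,
        1.08863087e+00, -1.89954814e-02]), 'qvel': array([-0.00135447, -0.0012073 , -0.00034357,  0.00131917,  0.0008289 ,
       -0.00069674]), 'joint_torque': array([-2.82794990e-04, -5.44623435e+01, -2.73669595e+01,  6.43884321e-02,
        2.27230776e-02, -1.45501899e-04]), 'ee_pos': array([266.96263072, 564.48769495, 221.91437855]), 'orientation': array([-6.88278191e-01, -3.06490585e+00,  2.36883180e-03]), 'ft_force': array([-0.27510594, -0.34993355,  0.82178528]), 'moment': array([-0.01001771,  0.01471932, -0.01748237]), 'grasp_force': 0.0, 'width': 87.75176855112112}
scene [1124.05510521 -505.47464955  703.15728666] [-2.043, -0.93, 0.485] -0.11438026398254697 [[394.23848217   0.         276.51055644]
 [  0.         394.23848217 205.46209056]
 [  0.           0.           1.        ]]
door [([99.0, 300.0, 78.0, 67.0], 0.88), ([165.0, 219.0, 41.0, 33.0], 0.81), ([227.0, 252.0, 54.0, 70.0], 0.69), ([275.0, 327.0, 38.0, 47.0], 0.34)]
box_a [([320.0, 184.0, 89.0, 79.0], 0.88), ([204.0
[... 706 characters left out ...]
46.0, 308.0, 34.0, 28.0], 0.6)]
box_a [([345.0, 231.0, 102.0, 79.0], 0.87), ([184.0, 253.0, 95.0, 74.0], 0.56)]
spray [([279.0, 285.0, 16.0, 19.0], 0.51), ([116.0, 181.0, 50.0, 37.0], 0.43), ([343.0, 230.0, 100.0, 78.0], 0.39)]
block [([274.0, 218.0, 20.0, 23.0], 0.82)]
cup [([339.0, 149.0, 26.0, 26.0], 0.93)]
dye [([269.0, 149.0, 21.0, 22.0], 0.54), ([335.0, 207.0, 15.0, 16.0], 0.34)]
cleaner [([115.0, 181.0, 50.0, 40.0], 0.95), ([186.0, 252.0, 98.0, 79.0], 0.53), ([336.0, 208.0, 18.0, 13.0], 0.46), ([345.0, 232.0, 103.0, 81.0], 0.33)]
lacquer [([429.0, 178.0, 44.0, 29.0], 0.8), ([273.0, 217.0, 18.0, 20.0], 0.65)]
brush [([193.0, 161.0, 45.0, 55.0], 0.9), ([337.0, 210.0, 67.0, 24.0], 0.51)]
```

```bash
sed -i "s/    return d$/    if np.ndim(d['rotation'])==1: d['rotation']=R.from_rotvec(d['rotation']).as_matrix()\n    return d/" h.py; python3 -c "
import cv2,numpy as np
a=cv2.imread('pics/scene0.png');b=cv2.imread('pics/top0.png')
cv2.imwrite('pics/s1.png',cv2.resize(a[120:420,20:420],None,fx=2,fy=2,interpolation=cv2.INTER_CUBIC))
cv2.imwrite('pics/t1.png',cv2.resize(b[100:370,90:490],None,fx=2,fy=2,interpolation=cv2.INTER_CUBIC))"
```

```text
(no output)
```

View pics/s1.png

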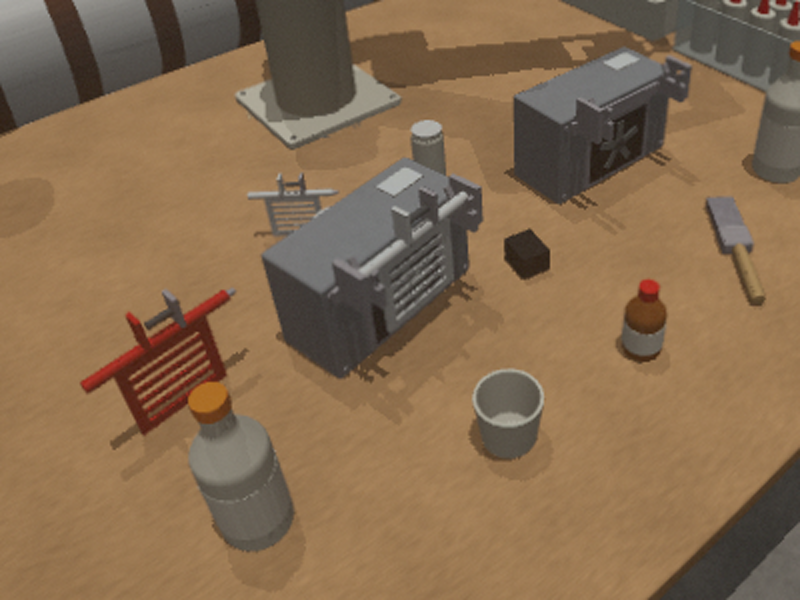

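View pics/t1.png

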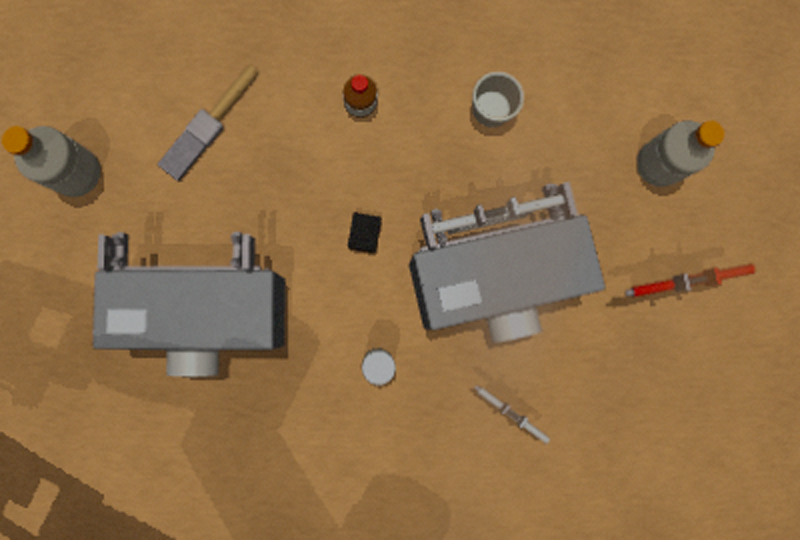

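Scene crop: aluminium door hangs on the box at scene px (227,252); loose small aluminium door at (165,219); red door at (99,300). The meant one is that on the box (not red, larger of the two aluminium). Box_b with the bare fan is at (320,184). In top: door (339,209), box_b (184,253). I'll get rough poses first, then confirm from the wrist camera.

Run:
```python
from h import *
d=cam('top')
f=lambda x,y:(x/2+90,y/2+100)
c=atz(d,[f(432,227),f(565,200)],150);print('barrel',c,np.linalg.norm(c[0]-c[1]))
for nm,pts in [('a',[(413,253),(582,217),(604,290),(430,328)]),('b',[(95,270),(273,269),(274,349),(95,348)])]:
    q=atz(d,[f(*p) for p in pts],140);print(nm,q.round(1).tolist(),q.mean(0))
q=atz(d,[f(117,252),f(242,252)],161);print('saddleb',q)
for n,p,z in [('spray',(379,367),130),('block',(365,233),35),('cup',(498,98),65),('dye',(360,82),100),('cleaner cap',(16,140),210),('lacq',(711,134),190)]: print(n,atz(d,[f(*p)],z).round())
w=cam('wrist');print(w['mount'],w['camera_matrix'],w['k1'])
o=ctrl.get_obs();print(R.from_rotvec(o['orientation']).as_matrix().round(3))
```

```text
barrel [[ 545.46163426  -86.63730635  150.        ]
 [ 578.68492618 -256.68674572  150.        ]] 173.2645346121281
a [[513.8, -62.8, 140.0], [558.1, -280.4, 140.0], [464.4, -305.2, 140.0], [419.5, -82.8, 140.0]] [ 488.96418641 -182.8086262   140.        ]
b [[494.9, 342.0, 140.0], [495.0, 113.8, 140.0], [395.0, 112.1, 140.0], [396.3, 339.3, 140.0]] [445.29381134 226.76829267 140.        ]
saddleb [[515.72977467 307.11512997 161.        ]
 [514.74401358 149.80810397 161.        ]]
spray [[371. -19. 130.]]
block [[552.  -2.  35.]]
cup [[ 738. -190.   65.]]
dye [[751.   3. 100.]]
cleaner cap [[649. 423. 210.]]
lacq [[ 655. -437.  190.]]
[[-1.67458241e-04 -9.57343258e-01 -2.88953039e-01  7.91582205e+01]
 [ 9.99999886e-01 -2.89642521e-04  3.80093230e-04  1.29701903e-01]
 [-4.47572778e-04 -2.88952942e-01  9.57343197e-01 -1.61483736e+02]
 [ 0.00000000e+00  0.00000000e+00  0.00000000e+00  1.00000000e+00]] [[375.57416505   0.         275.07919392]
 [  0.         375.57416505 207.97209317]
 [  0.           0.           1.        ]] -0.05745260938218233
[[-0.904  0.428 -0.   ]
 [ 0.428  0.904  0.   ]
 [ 0.     0.    -1.   ]]
```

Call:
move_arm(steps=[[[0, 0, -0.62], -1, 0], [[0, 0, -0.62], -1, 0], [[0, 0, -0.62], -1, 0], [[0, 0, -0.62], -1, 0], [[0, 0, -0.62], -1, 0], [[-0.72, -0.96, 0], -0.06, 0], [[-0.72, -0.96, 0], 0, 0], [[-0.72, -0.96, 0], 0, 0], [[-0.72, -0.96, 0], 0, 0], [[-0.72, -0.96, 0], 0, 0], [[-0.72, -0.96, 0], 0, 0], [[-0.72, -0.96, 0], 0, 0], [[-0.72, -0.96, 0], 0, 0], [[-0.72, -0.96, 0], 0, 0], [[-0.72, -0.96, 0], 0, 0], [[-0.72, -0.96, 0], 0, 0], [[-0.72, -0.96, 0], 0, 0], [[-0.72, -0.96, 0], 0, 0], [[-0.72, -0.96, 0], 0, 0], [[0, 0, 0], 0, 0]])

```text
t: 2.77
ee_pos: [521.5, 225.4, 300.3]
orientation: [0.006, 3.14, -0.002]
ft_force: [-0.3, -0.6, 0.2]
width: 87.4
grasp_force: 0.0
```

Run:
```python
from h import *
o=ctrl.get_obs();print(o['t'],o['ee_pos'],R.from_rotvec(o['orientation']).as_matrix().round(4).tolist(),o['ft_force'])
d=cam('wrist');save(d,'wb.png');np.save('wb.npy',d,allow_pickle=True)
```

```text
2.7667 [521.51871896 225.42535711 300.3084501 ] [[-1.0, 0.0036, 0.0014], [0.0036, 1.0, -0.001], [-0.0014, -0.001, -1.0]] [-0.31214885 -0.58946469  0.20772272]
```

View pics/wb.png

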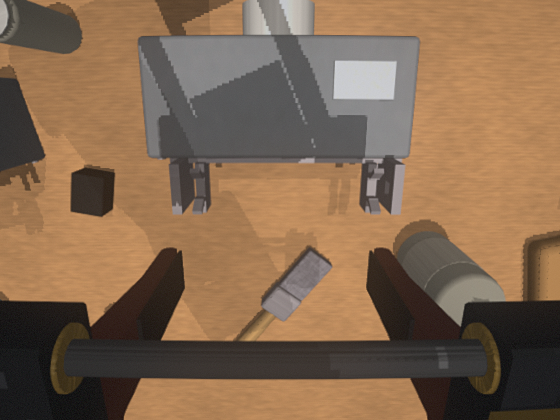

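Call:
move_arm(steps=[[[-0.1, -1, 0], 0, 0], [[-0.1, -1, 0], 0, 0], [[-0.1, -1, 0], 0, 0], [[-0.1, -1, 0], 0, 0], [[-0.1, -1, 0], 0, 0], [[-0.1, -1, 0], 0, 0], [[-0.1, -1, 0], 0, 0], [[-0.1, -1, 0], 0, 0], [[-0.1, -1, 0], 0, 0], [[-0.1, -1, 0], 0, 0], [[-0.1, -1, 0], 0, 0], [[-0.1, -1, 0], 0, 0], [[-0.1, -1, 0], 0, 0], [[-0.1, -1, 0], 0, 0], [[-0.1, -1, 0], 0, 0], [[-0.1, -0.88, 0], 0, 0], [[0, 0, 0], -1, 0], [[0, 0, 0], -1, 0], [[0, 0, 0], -0.21, 0], [[0, 0, 0], 0, 0]])

```text
t: 4.48
ee_pos: [559.0, -167.2, 300.1]
orientation: [0.302, -3.127, -0.001]
ft_force: [-1.1, 0.3, -0.9]
width: 87.7
grasp_force: 0.0
```

Run:
```python
from h import *
o=ctrl.get_obs();print(o['t'],o['ee_pos'],R.from_rotvec(o['orientation']).as_matrix().round(4).tolist(),o['ft_force'])
d=cam('wrist');save(d,'wa.png');np.save('wa.npy',d,allow_pickle=True)
b=np.load('wb.npy',allow_pickle=True).item()
z=lambda i:cv2.resize(i[145:225,160:420,::-1],None,fx=3,fy=3,interpolation=cv2.INTER_CUBIC)
cv2.imwrite('pics/ab.png',np.vstack([z(b['image']),z(d['image'])]))
```

```text
4.4833 [ 558.95420292 -167.19909332  300.13516046] [[-0.9816, -0.1911, -0.0001], [-0.1911, 0.9816, 0.0003], [0.0001, 0.0004, -1.0]] [-1.09392984  0.27417664 -0.89326064]
```

View pics/ab.png

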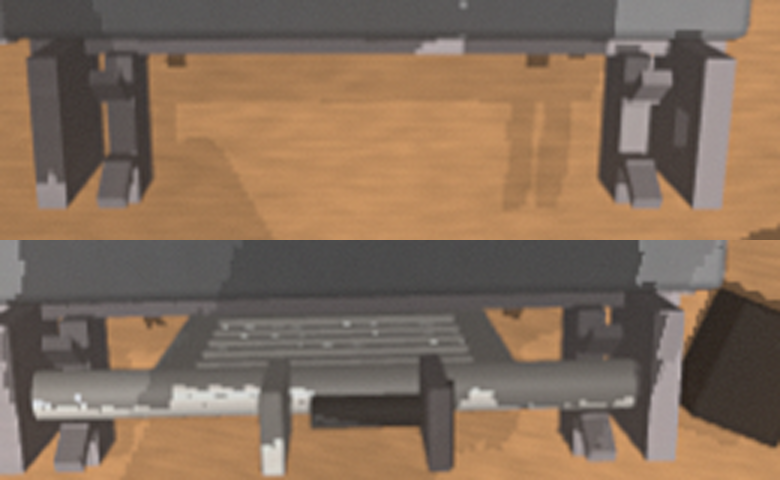

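Confirmed: aluminium door with grille hangs on box_a (tab ≈ crop col 275, thumb ≈ 438, barrel ends 35/636); upper strip is box_b's cradle with bare plates (inner top edges ≈ 67 and 693 at the front).

Run:
```python
from h import *
for nm,off,o,pts in [('wb',0,0,{'plL_f':(67,207,167),'plR_f':(693,207,167),'plL_r':(58,56,167),'plR_r':(703,58,167),'sadL_f':(118,204,161),'sadR_f':(642,204,161),'boxcornR':(748,38,140)}),
 ('wa',240,0,{'plL_f':(22,470,167),'plR_f':(650,458,167),'plR_r':(658,308,167),'tabO':(261,425,194),'thO':(453,425,194),'tabfront':(274,473,194),'thfront':(440,468,194),'barL':(35,393,150),'barR':(636,385,150),'sadL_f':(70,467,161),'sadR_f':(600,456,161)})]:
    d=np.load(nm+'.npy',allow_pickle=True).item()
    M=np.linalg.inv(np.array(d['mount'])); Rt=d['rotation']@M[:3,:3]; t=d['xyz']-Rt@np.array(d['mount'])[:3,3]
    t=d['xyz']-d['rotation']@np.linalg.inv(d['rotation'])@Rt@np.array(d['mount'])[:3,3]
    for k,(x,y,z) in pts.items():
        P=atz(d,[(x/3+160-1/3,(y-off)/3+145-1/3)],z)[0]
        print(nm,k,P.round(1),'tool',(Rt.T@(P-t)).round(1))
```

```text
wb plL_f [536.3 148.4 167. ] tool [-14.8 -76.9 133.4]
wb plR_f [536.9 321.1 167. ] tool [-14.8  95.8 133.2]
wb plL_r [494.3 149.1 167. ] tool [ 27.2 -76.3 133.3]
wb plR_r [495.3 320.2 167. ] tool [ 26.7  94.8 133.2]
wb sadL_f [537.3 161.3 161. ] tool [-15.9 -64.  139.4]
wb sadR_f [537.9 308.4 161. ] tool [-15.9  83.2 139.2]
wb boxcornR [494.4 341.5 140. ] tool [ 27.8 116.2 160.2]
wa plL_f [ 597.2 -251.3  167. ] tool [-21.4 -90.  133.1]
wa plR_f [560.6 -81.3 167. ] tool [-18.   84.  133.2]
wa plR_r [519.6 -90.4 167. ] tool [ 24.   82.9 133.2]
wa tabO [ 563.4 -187.8  194. ] tool [ -0.4 -21.1 106.1]
wa thO [ 554.3 -141.1  194. ] tool [ -0.4  26.5 106.1]
wa tabfront [ 575.2 -182.5  194. ] tool [-13.  -18.1 106.1]
wa thfront [ 565.9 -141.9  194. ] tool [-11.7  23.5 106.1]
wa barL [ 579.8 -254.2  150. ] tool [ -3.9 -89.4 150.1]
wa barR [544.6 -85.3 150. ] tool [ -1.6  83.1 150.2]
wa sadL_f [ 596.  -239.4  161. ] tool [-22.6 -78.  139.1]
wa sadR_f [564.3 -93.3 161. ] tool [-19.4  71.5 139.2]
```

Call:
move_arm(steps=[[[-0.08, -0.13, 0], -0.2, 0], [[0, 0, 0.8], 0, 0], [[0, 0, 0.8], 0, 0], [[0, 0, 0.8], 0, 0.1], [[0, 0, 0.8], 0, 0.2], [[0, 0, 0.8], 0, 0.2], [[0, 0, 0.7], 0, 0.2], [[0, 0, 0.5], 0, 0.2], [[0, 0, 0.3], 0, 0.2], [[0, 0, 0], 0, 0.2], [[0, 0, 0], 0, 0.2]])

```text
t: 5.45
ee_pos: [561.8, -171.0, 162.9]
orientation: [-0.329, 3.124, -0.0]
ft_force: [-0.7, 0.6, 0.8]
width: 70.6
grasp_force: 0.0
```

```bash
cat > st.py <<'E'
from h import *
o=ctrl.get_obs();Rm=R.from_rotvec(o['orientation']).as_matrix()
print(o['t'],o['ee_pos'].round(2),'yaw',np.degrees(np.arctan2(Rm[1,0],Rm[0,0])).round(2)%360,'w',round(o['width'],2),'gf',round(o['grasp_force'],1),'Ftool',(Rm.T@o['ft_force']).round(2),'Mtool',(Rm.T@o['moment']).round(3))
E
python3 - <<'E'
import st
from h import *
d=cam('wrist');cv2.imwrite('pics/g1.png',d['image'][:,:,::-1])
E
```

```text
5.45 [ 561.83 -170.96  162.94] yaw 192.04 w 70.61 gf 0.0 Ftool [ 0.55  0.71 -0.8 ] Mtool [-0.033  0.026 -0.007]
```

View pics/g1.png

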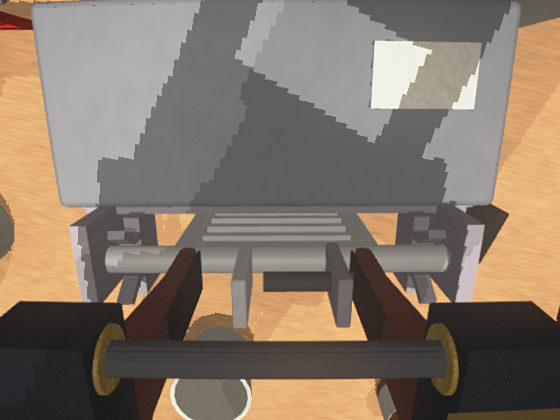

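Call:
move_arm(steps=[[[0, 0, 0], 0, 0.3], [[0, 0, 0], 0, 0.34], [[0, 0, 0], 0, 0.38], [[0, 0, 0], 0, 0.42], [[0, 0, 0], 0, 0.46], [[0, 0, 0], 0, 0.48], [[0, 0, 0], 0, 0.48], [[0, 0, 0], 0, 0.48]])

```text
t: 6.17
ee_pos: [561.7, -170.0, 163.3]
orientation: [-0.329, 3.124, 0.002]
ft_force: [-0.5, 6.5, 5.6]
width: 45.5
grasp_force: 3.3
```

```bash
python3 st.py
```

```text
6.1667 [ 561.68 -170.04  163.33] yaw 192.03 w 45.52 gf 3.3 Ftool [-0.82  6.49 -5.57] Mtool [-1.232 -0.145  0.017]
```

Call:
move_arm(steps=[[[0, 0, -0.02], 0, 0.48], [[0, 0, -0.02], 0, 0.49], [[0, 0, -0.01], 0, 0.5], [[0, 0, -0.01], 0, 0.51], [[0, 0, 0], 0, 0.52], [[0, 0, 0], 0, 0.52]])

```text
t: 6.67
ee_pos: [560.7, -169.6, 163.7]
orientation: [0.329, -3.123, -0.004]
ft_force: [-1.6, 7.1, -0.3]
width: 42.7
grasp_force: 3.6
```

```bash
python3 st.py
```

```text
6.6667 [ 560.69 -169.62  163.73] yaw 192.04 w 42.67 gf 3.6 Ftool [0.11 7.32 0.27] Mtool [-1.23  -0.116 -0.009]
```

Call:
move_arm(steps=[[[0, 0, -0.01], 0, 0.53], [[0, 0, -0.01], 0, 0.54], [[0, 0, -0.01], 0, 0.55], [[0, 0, 0], 0, 0.56], [[0, 0, 0], 0, 0.56]])

```text
t: 7.08
ee_pos: [561.2, -170.9, 164.6]
orientation: [0.329, -3.124, -0.0]
ft_force: [-0.2, 3.1, -4.4]
width: 38.9
grasp_force: 7.3
```

```bash
python3 st.py
```

```text
7.0833 [ 561.15 -170.94  164.59] yaw 192.03 w 38.93 gf 7.3 Ftool [-0.46  3.06  4.38] Mtool [-0.707 -0.118 -0.011]
```

Call:
move_arm(steps=[[[0, 0, 0], 0, 0.57], [[0, 0, 0], 0, 0.58], [[0, 0, 0], 0, 0.59], [[0, 0, 0], 0, 0.59]])

```text
t: 7.42
ee_pos: [561.8, -171.5, 165.2]
orientation: [-0.329, 3.124, -0.001]
ft_force: [0.6, -0.1, -2.8]
width: 36.4
grasp_force: 9.8
```

```bash
python3 st.py
```

```text
7.4167 [ 561.79 -171.45  165.19] yaw 192.03 w 36.38 gf 9.8 Ftool [-0.6  -0.21  2.8 ] Mtool [-0.012  0.026  0.018]
```

Call:
move_arm(steps=[[[0, 0, 0], 0, 0.6], [[0, 0, 0], 0, 0.62], [[0, 0, 0], 0, 0.65], [[0, 0, 0], 0, 0.65], [[0, 0, 0], 0, 0.65]])

```text
t: 7.83
ee_pos: [561.5, -171.0, 165.0]
orientation: [-0.329, 3.124, -0.0]
ft_force: [-0.1, -0.5, -3.2]
width: 35.8
grasp_force: 29.9
```

```bash
python3 st.py
```

```text
7.8333 [ 561.49 -171.03  164.96] yaw 192.03 w 35.77 gf 29.9 Ftool [ 0.22 -0.43  3.16] Mtool [-0.004 -0.002 -0.065]
```

Call:
move_arm(steps=[[[0, 0, -0.1], 0, 0.68], [[0, 0, -0.2], 0, 0.68], [[0, 0, -0.3], 0, 0.68], [[0, 0, -0.4], 0, 0.68], [[0, 0, -0.4], 0, 0.68], [[0, 0, -0.3], 0, 0.68], [[0, 0, -0.1], 0, 0.68], [[0, 0, 0], 0, 0.68]])

```text
t: 8.5
ee_pos: [562.1, -171.2, 211.3]
orientation: [-0.329, 3.122, -0.001]
ft_force: [0.4, -0.2, -2.3]
width: 35.6
grasp_force: 29.9
```

```bash
python3 st.py
```

```text
8.5 [ 562.11 -171.17  211.29] yaw 192.04 w 35.55 gf 29.9 Ftool [-0.34 -0.23  2.27] Mtool [-0.038 -0.058  0.03 ]
```

Call:
move_arm(steps=[[[0, 0, -0.3], 0, 0.68], [[0, 0, -0.6], 0, 0.68], [[0, 0, -0.8], 0, 0.68], [[0, 0, -0.8], 0, 0.68], [[0, 0, -0.8], 0, 0.68], [[0, 0, -0.5], 0.2, 0.68], [[0, 0, -0.2], 0.5, 0.68], [[0, 0, 0], 0.8, 0.68], [[0, 0, 0], 0.6, 0.68], [[0, 0, 0], 0.3, 0.68], [[0, 0, 0], 0.06, 0.68], [[0, 0.2, 0], 0, 0.68], [[0, 0.5, 0], 0, 0.68], [[0.1, 0.8, 0], 0, 0.68], [[0.1, 0.8, 0], 0, 0.68], [[0.1, 0.8, 0], 0, 0.68], [[0.1, 0.8, 0], 0, 0.68], [[0.1, 0.8, 0], 0, 0.68], [[0.1, 0.8, 0], 0, 0.68], [[0.1, 0.8, 0], 0, 0.68]])

```text
t: 10.17
ee_pos: [544.1, -11.5, 309.9]
orientation: [-0.006, -3.141, -0.001]
ft_force: [-0.5, -0.5, -1.9]
width: 35.4
grasp_force: 29.9
```

Call:
move_arm(steps=[[[0.1, 0.8, 0], 0, 0.68], [[0.1, 0.8, 0], 0, 0.68], [[0.1, 0.8, 0], 0, 0.68], [[0.1, 0.8, 0], 0, 0.68], [[0.1, 0.8, 0], 0, 0.68], [[0.1, 0.8, 0], 0, 0.68], [[0.1, 0.8, 0], 0, 0.68], [[0.1, 0.8, 0], 0, 0.68], [[0.1, 0.8, 0], 0, 0.68], [[0.1, 0.8, 0], 0, 0.68], [[0, 0.8, 0], 0, 0.68], [[0, 0.6, 0], 0, 0.68], [[0, 0.4, 0], 0, 0.68], [[0, 0.2, 0], 0, 0.68], [[0, 0, 0], 0, 0.68], [[0, 0, 0], 0, 0.68]])

```text
t: 11.5
ee_pos: [520.7, 236.4, 309.8]
orientation: [-0.007, -3.141, 0.001]
ft_force: [-0.7, 0.1, -4.0]
width: 35.5
grasp_force: 29.9
```

```bash
python3 st.py
```

```text
11.5 [520.73 236.42 309.76] yaw 179.76 w 35.54 gf 29.9 Ftool [0.68 0.07 3.98] Mtool [-0.002 -0.012 -0.031]
```

Call:
move_arm(steps=[[[0.085, -0.09, 0], 0, 0.68], [[0, 0, 0.3], 0, 0.68], [[0, 0, 0.6], 0, 0.68], [[0, 0, 0.7], 0, 0.68], [[0, 0, 0.7], 0, 0.68], [[0, 0, 0.7], 0, 0.68], [[0, 0, 0.5], 0, 0.68], [[0, 0, 0.3], 0, 0.68], [[0, 0, 0], 0, 0.68], [[0, 0, 0], 0, 0.68]])

```text
t: 12.33
ee_pos: [518.8, 234.1, 214.8]
orientation: [-0.008, -3.141, 0.0]
ft_force: [1.0, -0.3, -2.2]
width: 35.3
grasp_force: 29.9
```

Run:
```python
import st
from h import *
d=cam('wrist');np.save('wc.npy',d,allow_pickle=True)
cv2.imwrite('pics/c.png',cv2.resize(d['image'][170:350,60:500,::-1],(792,324),interpolation=cv2.INTER_CUBIC))
```

```text
12.3333 [518.78 234.05 214.84] yaw 179.7 w 35.34 gf 29.9 Ftool [-0.96 -0.32  2.18] Mtool [-0.027 -0.01   0.007]
```

View pics/c.png

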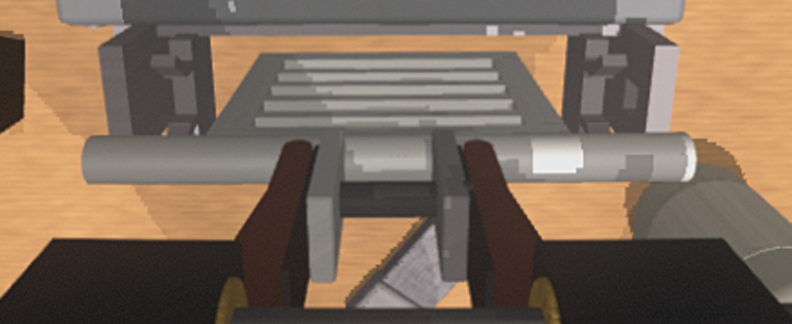

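Run:
```python
from h import *
d=np.load('wc.npy',allow_pickle=True).item()
f=lambda x,y:((x+.5)/1.8+60-.5,(y+.5)/1.8+170-.5)
for k,(x,y,z) in {'barL':(83,160,200),'barR':(695,157,200),'pL45':(126,45,167),'pL130':(131,130,167),'pR45':(655,45,167),'pR130':(647,130,167)}.items(): print(k,atz(d,[f(x,y)],z)[0].round(1))
cv2.imwrite('pics/c2.png',np.hstack([cv2.resize(d['image'][180:275,a:a+65,::-1],None,fx=6,fy=6,interpolation=cv2.INTER_NEAREST) for a in (100,400)]))
```

```text
barL [519.9 146.4 200. ]
barR [519.9 322.5 200. ]
pL45 [494.4 149.8 167. ]
pL130 [523.8 148.  167. ]
pR45 [495.3 320.6 167. ]
pR130 [524.8 321.2 167. ]
```

View pics/c2.png

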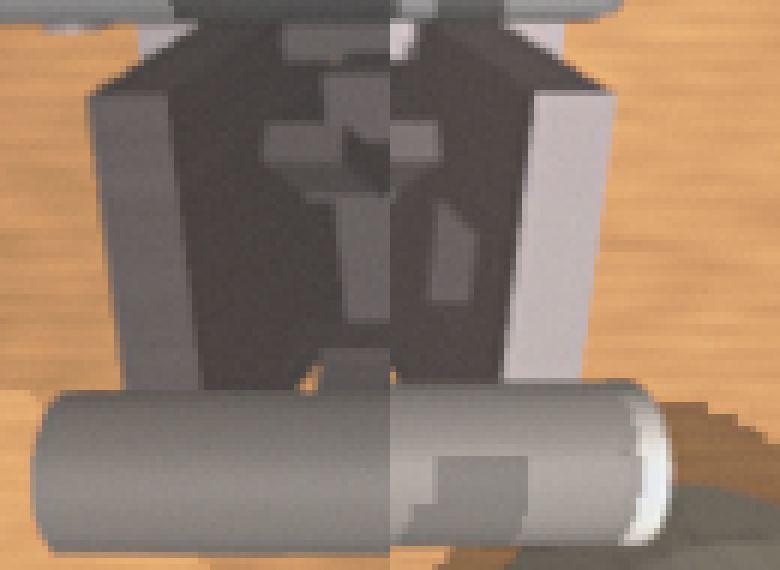

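Call:
move_arm(steps=[[[0, 0, 0.2], 0, 0.68], [[0, 0, 0.3], 0, 0.68], [[0, 0, 0.2], 0, 0.68], [[0, 0, 0.1], 0, 0.68], [[0, 0, 0.08], 0, 0.68], [[0, 0, 0], 0, 0.68], [[0, 0, 0], 0, 0.68]])

```text
t: 12.97
ee_pos: [518.7, 234.5, 192.8]
orientation: [-0.007, -3.141, 0.0]
ft_force: [-0.3, 0.7, -3.0]
width: 35.8
grasp_force: 29.9
```

```bash
python3 st.py
```

```text
12.9667 [518.72 234.52 192.85] yaw 179.74 w 35.77 gf 29.9 Ftool [0.27 0.74 2.98] Mtool [-0.021  0.046  0.026]
```

Call:
move_arm(steps=[[[0, 0, 0.04], 0, 0.68], [[0, 0, 0.04], 0, 0.68], [[0, 0, 0.04], 0, 0.68], [[0, 0, 0.02], 0, 0.68], [[0, 0, 0], 0, 0.68]])

```text
t: 13.38
ee_pos: [518.7, 234.4, 189.3]
orientation: [-0.007, -3.141, 0.0]
ft_force: [-0.3, 0.2, -3.8]
width: 35.2
grasp_force: 29.9
```

```bash
python3 st.py
```

```text
13.3833 [518.67 234.43 189.33] yaw 179.74 w 35.22 gf 29.9 Ftool [0.33 0.23 3.8 ] Mtool [ 0.014 -0.051  0.013]
```

Call:
move_arm(steps=[[[0, 0, 0.03], 0, 0.68], [[0, 0, 0.03], 0, 0.68], [[0, 0, 0.03], 0, 0.68], [[0, 0, 0.03], 0, 0.68], [[0, 0, 0], 0, 0.68]])

```text
t: 13.8
ee_pos: [518.6, 234.4, 186.2]
orientation: [-0.007, -3.141, 0.0]
ft_force: [-0.2, 0.8, -1.9]
width: 35.1
grasp_force: 29.9
```

Call:
move_arm(steps=[[[0, 0, 0.02], 0, 0.68], [[0, 0, 0.02], 0, 0.68], [[0, 0, 0.02], 0, 0.68], [[0, 0, 0.02], 0, 0.68], [[0, 0, 0], 0, 0.68]])

```text
t: 14.22
ee_pos: [518.7, 234.4, 184.3]
orientation: [-0.007, -3.141, 0.0]
ft_force: [-0.4, -0.6, -2.8]
width: 35.8
grasp_force: 29.9
```

```bash
python3 st.py
```

```text
14.2167 [518.67 234.44 184.31] yaw 179.73 w 35.75 gf 29.9 Ftool [ 0.42 -0.57  2.81] Mtool [0.01  0.043 0.022]
```

Call:
move_arm(steps=[[[0, 0, 0.05], 0, 0.68], [[0, 0, 0.06], 0, 0.68], [[0, 0, 0.06], 0, 0.68], [[0, 0, 0.06], 0, 0.68], [[0, 0, 0.05], 0, 0.68], [[0, 0, 0.04], 0, 0.68], [[0, 0, 0], 0, 0.68]])

```text
t: 14.8
ee_pos: [518.6, 234.4, 176.1]
orientation: [-0.007, -3.141, 0.0]
ft_force: [0.4, 0.4, -2.4]
width: 35.4
grasp_force: 29.9
```

```bash
python3 st.py
```

```text
14.8 [518.57 234.42 176.12] yaw 179.74 w 35.36 gf 29.9 Ftool [-0.37  0.38  2.38] Mtool [-0.033 -0.013 -0.05 ]
```

Call:
move_arm(steps=[[[0, 0, 0.04], 0, 0.68], [[0, 0, 0.04], 0, 0.68], [[0, 0, 0.04], 0, 0.68], [[0, 0, 0.04], 0, 0.68], [[0, 0, 0], 0, 0.68]])

```text
t: 15.22
ee_pos: [518.6, 234.4, 172.2]
orientation: [-0.007, -3.141, 0.0]
ft_force: [-0.1, -0.1, -3.1]
width: 35.4
grasp_force: 29.9
```

```bash
python3 st.py
```

```text
15.2167 [518.58 234.42 172.18] yaw 179.74 w 35.41 gf 29.9 Ftool [ 0.11 -0.12  3.11] Mtool [-0.024  0.03  -0.021]
```

Free so far; lower on in small steps to contact.

Call:
move_arm(steps=[[[0, 0, 0.04], 0, 0.68], [[0, 0, 0.04], 0, 0.68], [[0, 0, 0.04], 0, 0.68], [[0, 0, 0.03], 0, 0.68], [[0, 0, 0], 0, 0.68]])

```text
t: 15.63
ee_pos: [518.6, 234.4, 168.5]
orientation: [-0.007, -3.141, 0.0]
ft_force: [0.7, -0.2, -3.5]
width: 35.6
grasp_force: 29.9
```

```bash
python3 st.py
```

```text
15.6333 [518.63 234.41 168.48] yaw 179.73 w 35.65 gf 29.9 Ftool [-0.69 -0.15  3.48] Mtool [-0.045  0.028 -0.019]
```

Call:
move_arm(steps=[[[0, 0, 0.02], 0, 0.68], [[0, 0, 0.02], 0, 0.68], [[0, 0, 0.02], 0, 0.68], [[0, 0, 0.02], 0, 0.68], [[0, 0, 0], 0, 0.68]])

```text
t: 16.05
ee_pos: [518.7, 234.5, 166.6]
orientation: [-0.007, -3.141, 0.0]
ft_force: [-0.4, -0.1, -3.3]
width: 35.8
grasp_force: 29.9
```

```bash
python3 st.py
```

```text
16.05 [518.66 234.46 166.57] yaw 179.74 w 35.8 gf 29.9 Ftool [ 0.39 -0.1   3.31] Mtool [-0.045  0.02   0.047]
```

Call:
move_arm(steps=[[[0, 0, 0.02], 0, 0.68], [[0, 0, 0.02], 0, 0.68], [[0, 0, 0.02], 0, 0.68], [[0, 0, 0], 0, 0.68]])

```text
t: 16.38
ee_pos: [518.7, 234.5, 165.1]
orientation: [-0.007, -3.141, 0.0]
ft_force: [0.4, -0.3, -3.1]
width: 35.5
grasp_force: 29.9
```

```bash
python3 st.py
```

```text
16.3833 [518.67 234.46 165.06] yaw 179.74 w 35.49 gf 29.9 Ftool [-0.42 -0.28  3.09] Mtool [-0.015  0.006 -0.046]
```

Call:
move_arm(steps=[[[0, 0, 0.02], 0, 0.68], [[0, 0, 0.02], 0, 0.68], [[0, 0, 0], 0, 0.68]])

```text
t: 16.63
ee_pos: [518.6, 234.4, 164.0]
orientation: [-0.007, -3.141, 0.0]
ft_force: [0.7, -0.2, -2.9]
width: 35.6
grasp_force: 29.9
```

```bash
python3 st.py
```

```text
16.6333 [518.64 234.42 164.05] yaw 179.73 w 35.63 gf 29.9 Ftool [-0.7  -0.18  2.91] Mtool [-0.028  0.019  0.009]
```

Call:
move_arm(steps=[[[0, 0, 0.02], 0, 0.68], [[0, 0, 0.02], 0, 0.68], [[0, 0, 0], 0, 0.68]])

```text
t: 16.88
ee_pos: [518.8, 234.5, 163.6]
orientation: [0.007, 3.141, 0.0]
ft_force: [-1.2, -0.3, 2.7]
width: 35.8
grasp_force: 29.9
```

```bash
python3 st.py
```

```text
16.8833 [518.84 234.5  163.62] yaw 179.74 w 35.78 gf 29.9 Ftool [ 1.17 -0.26 -2.71] Mtool [ 0.113  0.323 -0.005]
```

Call:
move_arm(steps=[[[0, 0, 0], 0, 0.61], [[0, 0, 0], 0, 0.59], [[0, 0, 0], 0, 0.58], [[0, 0, 0], 0, 0.57], [[0, 0, 0], 0, 0.57]])

```text
t: 17.3
ee_pos: [519.2, 235.0, 163.5]
orientation: [0.007, 3.14, 0.002]
ft_force: [-0.6, 3.3, 1.7]
width: 38.1
grasp_force: 7.5
```

```bash
python3 st.py
```

```text
17.3 [519.17 235.03 163.46] yaw 179.73 w 38.08 gf 7.5 Ftool [ 0.61  3.34 -1.71] Mtool [-0.478  0.051 -0.009]
```

Call:
move_arm(steps=[[[0, 0, 0], 0, 0.56], [[0, 0, 0], 0, 0.55], [[0, 0, 0], 0, 0.54], [[0, 0, 0], 0, 0.52], [[0, 0, 0], 0, 0.52]])

```text
t: 17.72
ee_pos: [519.2, 235.4, 163.4]
orientation: [0.008, 3.14, 0.003]
ft_force: [0.4, 6.4, 1.3]
width: 42.3
grasp_force: 3.5
```

```bash
python3 st.py
```

```text
17.7167 [519.16 235.42 163.39] yaw 179.72 w 42.3 gf 3.5 Ftool [-0.38  6.43 -1.26] Mtool [-1.286 -0.01  -0.024]
```

Call:
move_arm(steps=[[[0, 0, 0], 0, 0.5], [[0, 0, 0], 0, 0.48], [[0, 0, 0], 0, 0.46], [[0, 0, 0], 0, 0.44], [[0, 0, 0], 0, 0.4], [[0, 0, 0], 0, 0.36], [[0, 0, 0], 0, 0.3], [[0, 0, 0], 0, 0.2], [[0, 0, 0], 0, 0.2]])

```text
t: 18.47
ee_pos: [518.2, 233.8, 162.7]
orientation: [-0.007, -3.14, 0.002]
ft_force: [-0.2, -0.4, -0.5]
width: 69.4
grasp_force: 0.0
```

Run:
```python
import st
from h import *
d=cam('wrist');np.save('we.npy',d,allow_pickle=True)
cv2.imwrite('pics/e.png',cv2.resize(d['image'][180:345,60:500,::-1],(792,297),interpolation=cv2.INTER_CUBIC))
```

```text
18.4667 [518.2  233.8  162.68] yaw 179.74 w 69.36 gf 0.0 Ftool [ 0.21 -0.35  0.46] Mtool [-0.042 -0.002  0.036]
```

View pics/e.png

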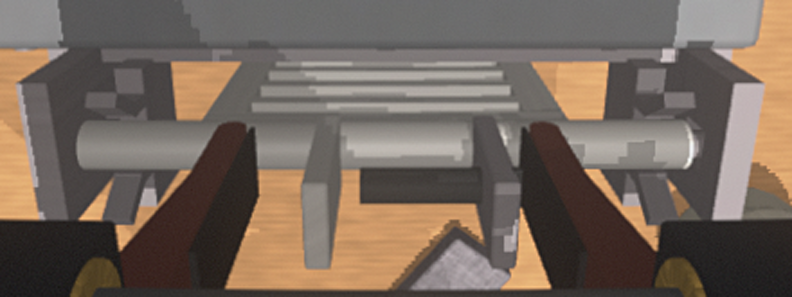

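The door sits level between both plates with tab/thumb (crop cols 302–520) at full 48 mm spread, so the pin is out. Open fully and withdraw upward.

Call:
move_arm(steps=[[[0, 0, 0], 0, 0.05], [[0, 0, 0], 0, 0], [[0, 0, 0], 0, 0], [[0, 0, -0.2], 0, 0], [[0, 0, -0.5], 0, 0], [[0, 0, -0.9], 0, 0], [[0, 0, -0.9], 0, 0], [[0, 0, -0.9], 0, 0], [[0, 0, -0.9], 0, 0], [[0, 0, -0.7], 0, 0], [[0, 0, -0.3], 0, 0], [[0, 0, 0], 0, 0]])

```text
t: 19.52
ee_pos: [519.6, 234.9, 297.8]
orientation: [0.007, 3.138, 0.002]
ft_force: [0.0, -0.2, -1.1]
width: 87.4
grasp_force: 0.0
```

Run:
```python
import st
from h import *
d=cam('wrist'); s=cam('scene')
z=lambda i:cv2.resize(i[:,:,::-1],None,fx=3,fy=3,interpolation=cv2.INTER_CUBIC)
cv2.imwrite('pics/f.png',np.vstack([z(d['image'][145:235,150:410]),z(s['image'][140:240,260:520])]))
```

```text
19.5167 [519.64 234.86 297.85] yaw 179.74 w 87.38 gf 0.0 Ftool [-0.03 -0.22  1.06] Mtool [-0.044 -0.057  0.026]
```

View pics/f.png

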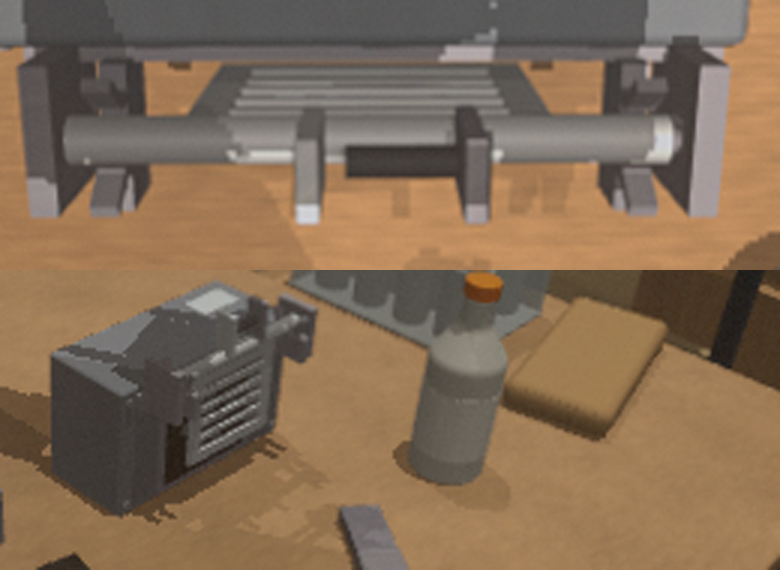

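The door hangs level in both of box_b's saddles (barrel crop cols 65–680), with the pin tip going into the +y plate and the thumb spread at 195 px against 192 px at the start. Bystanders in view are undisturbed, so I'm handing in.

```bash
python3 -c "
from workcell import ctrl
print(ctrl.close_job())"
```

```text
the job is handed in; nothing more can be done
None
```

The door now hangs in box_b's cradle with its pin sprung home, judging by the last pictures. The arm is clear and the job was handed in at about 19.6 s; the hand-in call returned no verdict.

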